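# Find the specimen case that rattles and hand it over

### The job

Each of the three sealed cases in the tray holds a hardened steel ball packed in foam, but in one of them the packing has failed and the ball is loose: shake the cases in the hand to find the one that rattles. Put the two quiet cases, lids up, into the open drawer of the specimen cabinet without dropping them, and leave the bottle, crucible and pipette carousel as they are. Finish still holding the rattling case: level, lid up and still, held out straight in front of the robot across the bench, about 60 cm from its base and at least 20 cm above the bench, as if handing it to a colleague.

Things in the scene. Friction and masses are not known exactly. Their poses are not given: they have to be found in the camera images.
- case_a_mid (a point): centre (half-way up) of one of three identical sealed metal cases standing in a row in a shallow steel tray: aluminium with a blue lid that stays shut, 110 mm long (own x axis), 58 mm wide (y), 50 mm tall (z up), so this point is 25 mm above its underside; 0.3 to 0.45 kg with contents; 77 mm free between neighbours, tray floor 3 mm above the bench, tray rim 15 mm.
- case_b_mid (a point): centre of the second case, exactly like case_a. Inside every case is a 38 mm steel ball of 0.22 kg. In two it sits in foam that fills the case and cannot move; in the third it is loose and can roll 32 mm from the middle towards either end (6 mm sideways). Which case that is changes every time; looks and weight do not tell.
- case_c_mid (a point): centre of the third case, exactly like case_a. Shaken to and fro along its length (for instance 90 mm strokes of 0.25 s), the loose ball knocks on the end walls, felt as jolts in the force on the tool, and lies at the end it was thrown to after each stroke: some 0.06 N m of moment to that side. The quiet cases move as one solid piece.
- drawer_floor (a point): point on the floor of the open top drawer, midway across it and 80 mm behind the inner face of its front. x axis points into the cabinet, y across the drawer, z up. Inside the drawer is 298 mm wide and 68 mm deep, its floor 110 mm above the bench. Open to the sky from x = -80 to at least +72 mm of this point; beyond that the cabinet covers it. Slides with about 1 N of friction.
- cabinet: small grey two-drawer specimen cabinet with white drawer fronts, fixed on the bench to the robot's right, its front turned roughly towards +y: 340 mm wide, 280 mm deep, 200 mm tall; origin under its centre, its own -x axis points out of the front.
- crucible: bystander: white porcelain crucible with lid, 57 mm across, 51 mm tall, origin under its centre; to be left alone
- reagent: bystander: small amber reagent bottle with black cap, 60 mm across, 125 mm tall, origin under its centre; to be left alone
- carousel: bystander: blue and white pipette carousel, 130 mm across, 200 mm tall, origin under its centre; to be left alone
Mind the look-alikes: they are no part of the job. Leave any pink, red or turquoise look-alike of the part that bears case_c_mid alone.

How it is judged:
On the way:
1. the case with the loose ball is lifted in the hand and shaken so that the ball knocks against it (((contact force between ball and case_a above 4 N and contact force between case_a and the fingers above 1 N and height (world z) of case_a_mid above 0.05 m) or (contact force between ball and case_b above 4 N and contact force between case_b and the fingers above 1 N and height (world z) of case_b_mid above 0.05 m) or (contact force between ball and case_c above 4 N and contact force between case_c and the fingers above 1 N and height (world z) of case_c_mid above 0.05 m))).
At the end, for the whole second after the job is handed in: The case with the loose ball is held in the fingers, still, within 17 degrees of upright, its centre over 0.17 m above the bench, over 0.52 m ahead of the base and within 0.16 m of straight ahead; the other two lie lid up on the floor of the open top drawer, let go and at rest ((((distance between ball_center and case_a_mid below 0.05 m and contact force between case_a and the fingers above 1 N and world x of case_a_mid above 0.52 m and world y of case_a_mid between -0.16 and 0.16 m and height (world z) of case_a_mid above 0.17 m and angle between case_a_mid's own z axis and vertical below 0.3 rad and linear speed of case_a below 0.05 m/s) and (x of case_b_mid in the frame of drawer_floor between -0.08 and 0.16 m and y of case_b_mid in the frame of drawer_floor between -0.13 and 0.13 m and z of case_b_mid in the frame of drawer_floor between 0.015 and 0.035 m and angle between case_b_mid's own z axis and vertical below 0.15 rad and contact force between case_b and the fingers below 0.2 N and linear speed of case_b below 0.03 m/s) and (x of case_c_mid in the frame of drawer_floor between -0.08 and 0.16 m and y of case_c_mid in the frame of drawer_floor between -0.13 and 0.13 m and z of case_c_mid in the frame of drawer_floor between 0.015 and 0.035 m and angle between case_c_mid's own z axis and vertical below 0.15 rad and contact force between case_c and the fingers below 0.2 N and linear speed of case_c below 0.03 m/s)) or ((distance between ball_center and case_b_mid below 0.05 m and contact force between case_b and the fingers above 1 N and world x of case_b_mid above 0.52 m and world y of case_b_mid between -0.16 and 0.16 m and height (world z) of case_b_mid above 0.17 m and angle between case_b_mid's own z axis and vertical below 0.3 rad and linear speed of case_b below 0.05 m/s) and (x of case_a_mid in the frame of drawer_floor between -0.08 and 0.16 m and y of case_a_mid in the frame of drawer_floor between -0.13 and 0.13 m and z of case_a_mid in the frame of drawer_floor between 0.015 and 0.035 m and angle between case_a_mid's own z axis and vertical below 0.15 rad and contact force between case_a and the fingers below 0.2 N and linear speed of case_a below 0.03 m/s) and (x of case_c_mid in the frame of drawer_floor between -0.08 and 0.16 m and y of case_c_mid in the frame of drawer_floor between -0.13 and 0.13 m and z of case_c_mid in the frame of drawer_floor between 0.015 and 0.035 m and angle between case_c_mid's own z axis and vertical below 0.15 rad and contact force between case_c and the fingers below 0.2 N and linear speed of case_c below 0.03 m/s)) or ((distance between ball_center and case_c_mid below 0.05 m and contact force between case_c and the fingers above 1 N and world x of case_c_mid above 0.52 m and world y of case_c_mid between -0.16 and 0.16 m and height (world z) of case_c_mid above 0.17 m and angle between case_c_mid's own z axis and vertical below 0.3 rad and linear speed of case_c below 0.05 m/s) and (x of case_a_mid in the frame of drawer_floor between -0.08 and 0.16 m and y of case_a_mid in the frame of drawer_floor between -0.13 and 0.13 m and z of case_a_mid in the frame of drawer_floor between 0.015 and 0.035 m and angle between case_a_mid's own z axis and vertical below 0.15 rad and contact force between case_a and the fingers below 0.2 N and linear speed of case_a below 0.03 m/s) and (x of case_b_mid in the frame of drawer_floor between -0.08 and 0.16 m and y of case_b_mid in the frame of drawer_floor between -0.13 and 0.13 m and z of case_b_mid in the frame of drawer_floor between 0.015 and 0.035 m and angle between case_b_mid's own z axis and vertical below 0.15 rad and contact force between case_b and the fingers below 0.2 N and linear speed of case_b below 0.03 m/s)))); the arm keeps its last pose, push and grip.
It fails at once if a bystander is pushed more than 25 mm or tipped (distance of any of crucible, reagent, carousel from where it was at the start of the episode above 0.025 m or angle between any of crucible, reagent, carousel's own z axis and vertical above 0.35 rad).
It fails at once if a case is dropped or thrown (falls freely by more than about 3 cm) ((linear speed of case_a above 0.8 m/s and contact force between case_a and the fingers below 0.05 N) or (linear speed of case_b above 0.8 m/s and contact force between case_b and the fingers below 0.05 N) or (linear speed of case_c above 0.8 m/s and contact force between case_c and the fingers below 0.05 N)).
It also fails if it takes over 72 s, if anything falls off the work surface, if the arm or the gripper's body presses on something with over 40 N, if the wrist force passes 120 N, or if a joint passes its speed limit or range.

### The arm

A 6-joint arm with a two-finger parallel gripper is mounted at the origin on the work surface. World frame = base frame: x ahead of the robot, y to its left, z up, the work surface at z = 0. Lengths are in m, angles in rad, forces in N, time in s.
With the tool pointing down it reaches from about 0.425 to 0.95 m from the base axis. Payload 3.5 kg.
Tool frame: the origin (TCP) lies at the very end of the fingers, on their centre line; the grasp point (between the pads) lies 19 mm behind it; z points along the fingers, y is the direction in which the jaws open and shut (so a half turn about z gives the same grasp; the last joint's range is limited). The gripper opens to 85 mm and grips with 20 to 120 N. Pads are 22 mm wide; open, the fingers measure 114 mm over their backs; the gripper's body (76 mm by 85 mm) begins 54 mm behind the grasp point. The pads swing forward as they close: fully open they stand 13 mm farther back than shut.
Start: joints at [-1.383, 0.286, 1.577, -0, 1.279, -0.15], TCP at [0.224, -0.637, 0.231] pointing down, gripper open.
Joint ranges: [-2.77, 2.77], [-0.9, 2.22], [0.21, 2.48], [-1.53, 4.67], [0.24, 2.81], [-2.84, 2.84]. Speed limits (rad/s): [2.79, 2.79, 3.14, 3.14, 3.14, 3.14].

### API

Orientations are given as a unit quaternion [x, y, z, w].
In Python, from station import bot gives the robot as it stands.
- The arm moves only by the tool carry_out, never from a script. Its argument "moves" is a list of rows, each an object with "rotation": the turn, a rotation vector about the world's x, y, z in degrees, a list of three; "xyz": the shift along the world's x, y, z in units of 50 mm (1.0 is 50 mm), a list of three; "fingers": the opening in per cent of the stroke, from 0 (shut) to 100 (fully open). A call has exactly 5 rows; each row is the pose to reach, as a shift and turn from the pose measured when the call began; what a row does not reach only later rows make up. A row lasts 1/8 s, in which the tool goes at most 62.5 mm and 10.7 degrees, less where a joint would pass 70% of its speed; a pose out of reach is approached as far as the arm can. A call with a gripper value outside its range is refused whole. The fingers move at their own pace and stop on an object; "newtons" is the grip in N (left out, the last holds). Time passes only in rows, so rows that repeat a pose let the fingers close, or fill a call up. It gives the time, the measured TCP pose, the force and the opening at its end, in the units of the state.
- bot.read_state(): the state, without advancing time (a new reading comes with each control period).
- bot.grab_frame(name): name is "scene" or "top" or "wrist"; returns a dict with "pixels" (480x640x3 uint8, blue, green, red), "range_z" (480x640 float32, m along the optical axis (not along the pixel's ray), 0 where there is no reading), "fov_y" (degrees; the focal length in pixels is half the picture's height over the tangent of half this angle, whatever the lens; pixels are square), "cx", "cy" (the principal point, pixels), "R" (3x3) and "t" (3): a world point X has camera coordinates R X + t; the wrist camera has in their place "T_tool_cam" (4x4, takes a point from camera to tool coordinates, whose origin is the TCP and whose axes are the flange's). Camera axes: x right, y down, z forward; pixel columns grow to the right and rows downward; lengths in m; the calibration is good to about 2 mm. A picture is of the moment at which its call begins: read the wrist's pose just before it.
- bot.finish_job(): hands the job in, once; it reports no verdict.
The state is a dict: "t": time; "qpos": joint angles; "joint_vel": joint speeds; "joint_torque": joint torques, N m; "tcp_pos": TCP position; "tool_rot": TCP orientation; "wrist_force": force on the tool from outside, world axes, zero at the start; "ft_torque": the same for the moment, N m; "width": finger opening in m.
Only numpy, scipy, OpenCV 4.12 (cv2) and the standard library are available. Lean on these libraries where they do the work, as an engineer would, in place of code of your own. Each camera call takes 0.05 s, during which the arm holds its last target. There are 200 camera calls.

## Working session

There is one attempt and no reset: what is moved stays moved. The work goes in short steps, Python scripts to look and compute and a tool call to move; the robot and the scene stay as the last step left them, time stands still between calls to the robot, and variables do not carry over. Pictures are saved under pics/ and viewed, about 8 in all and at most 12, crops included, and the job is handed in when it is done.

Besides the shell and the picture viewer there is one more tool, called after "Call:" as name(argument=value, ...), one argument or row to a line, values as JSON. carry_out: Moves the arm, as the interface text tells. Its arguments: {"type":"object","properties":{"moves":{"type":"array"},"newtons":{"type":"number"}},"required":["moves"]}

```bash
mkdir -p pics; ls
cat > h.py <<'E'
import numpy as np, cv2
from station import bot
def grab(n,f=None):
    d=bot.grab_frame(n)
    if f: cv2.imwrite('pics/'+f,d['pixels'])
    return d
def cloud(d):
    z=d['range_z']; h,w=z.shape; f=h/2/np.tan(np.radians(d['fov_y'])/2)
    v,u=np.mgrid[:h,:w]
    c=np.stack([(u-d['cx'])/f*z,(v-d['cy'])/f*z,z],-1)
    P=(c-np.asarray(d['t']).ravel())@np.asarray(d['R']); P[z<=0]=np.nan
    return P
E
python3 - <<'E'
from h import *
for n in('top','scene'):
    d=grab(n,n+'0.png'); np.save(n+'.npy',cloud(d)); print(d['fov_y'],d['R'],d['t'])
print(bot.read_state())
E
```

```text
pics
46.54386700904152 [[-0.01554827 -0.99987103  0.00402189]
 [-0.98574065  0.01465425 -0.16763239]
 [ 0.16755183 -0.00657093 -0.98584137]] [-0.09293535  0.50322985  1.39162064]
44.102636895593456 [[-0.61148874  0.79120774 -0.00847577]
 [ 0.612717    0.46670914 -0.63777775]
 [-0.50065897 -0.39518716 -0.77017382]] [ 0.37103944 -0.19430126  1.89044403]
{'t': 0.1, 'qpos': array([-1.38302672e+00,  2.87105824e-01,  1.57800429e+00, -1.27837819e-05,
        1.27859263e+00, -1.50053667e-01]), 'joint_vel': array([ 0.00032176, -0.0016629 , -0.00282568, -0.00015945, -0.00068497,
       -0.00131103]), 'joint_torque': array([ 5.89975916e-04, -4.07298839e+01, -2.93699831e+01, -1.40799957e-04,
        3.40659033e-03,  6.40148201e-07]), 'tcp_pos': array([ 0.22359929, -0.63627419,  0.23008057]), 'tool_rot': array([ 9.85767455e-01,  1.68111304e-01, -2.60127521e-05, -1.05474249e-03]), 'wrist_force': array([ 0.42434624,  0.32019784, -0.36720986]), 'ft_torque': array([ 0.05326144, -0.06929214, -0.004799  ]), 'width': 0.08531210949597111}
```

View pics/top0.png

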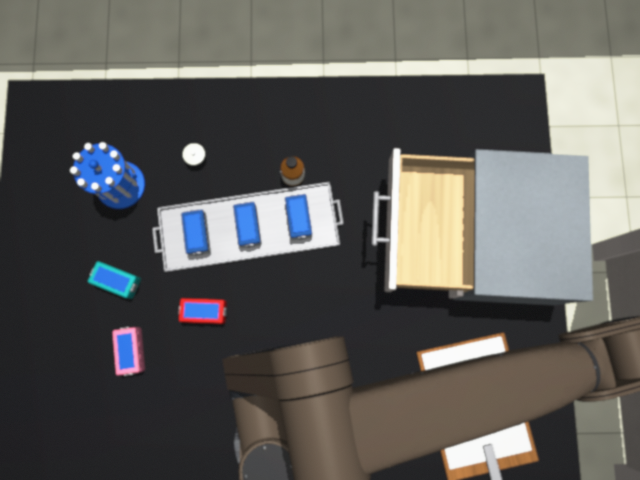

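View pics/scene0.png

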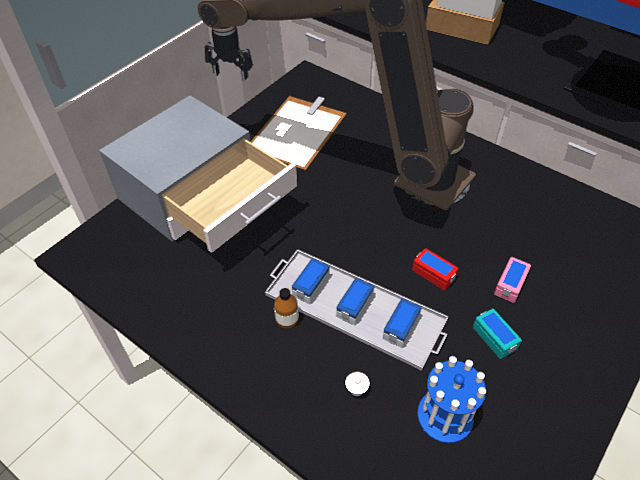

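The top view shows three aluminium and blue cases in the tray at (195,233), (247,226) and (298,218). The look-alikes, which I will leave alone, are red (202,311), turquoise (113,280) and pink (128,351). The bottle is at (292,170), the crucible at (194,154), the carousel at (105,175), and the drawer interior at (432,222). I choose the three in the tray.

Run:
```python
from h import *
P=np.load('top.npy'); im=cv2.imread('pics/top0.png')
def box(u0,u1,v0,v1,zl,zh):
    Q=P[v0:v1,u0:u1].reshape(-1,3); Q=Q[(Q[:,2]>zl)&(Q[:,2]<zh)]
    r=cv2.minAreaRect((Q[:,:2]*1000).astype(np.float32)); return len(Q),np.round(r[0]),np.round(r[1]),round(r[2],1),Q[:,2].mean().round(4)
for n,a in dict(a=(175,215,200,265,.045,.06),b=(230,265,195,255,.045,.06),c=(282,316,190,247,.045,.06),bottle=(270,315,150,195,.02,.2),cruc=(175,215,140,175,.02,.2),car=(60,150,130,215,.02,.3),
  front=(380,404,140,300,.165,.19),floor=(404,474,160,285,.10,.122),cab=(470,595,145,305,.19,.21)).items(): print(n,box(*a))
for u,v in[(433,222),(397,222),(397,152),(395,288),(435,158),(432,288),(380,220),(480,220),(470,200),(474,250)]: print(u,v,P[v,u].round(3))
S=cv2.resize(im[180:270,150:350],None,fx=3.5,fy=3.5,interpolation=cv2.INTER_CUBIC)
S2=cv2.resize(im[140:310,360:600],(700,496)); S2=S2[:320]
cv2.imwrite('pics/crop.png',S)
Q=np.load('scene.npy')
for u,v in[(228,190),(253,205),(297,170),(207,240)]: print('s',u,v,Q[v,u].round(3))
```

```text
a (963, array([528., 212.]), array([116.,  59.]), 7.6, np.float64(0.0522))
b (945, array([546.,  79.]), array([115.,  58.]), 8.0, np.float64(0.0522))
c (921, array([566., -55.]), array([116.,  58.]), 8.0, np.float64(0.0522))
bottle (551, array([669., -47.]), array([84., 88.]), 70.5, np.float64(0.084))
cruc (346, array([739., 221.]), array([56., 54.]), 86.9, np.float64(0.0414))
car (2581, array([666., 423.]), array([124., 121.]), 81.6, np.float64(0.1447))
front (1310, array([ 530., -278.]), array([ 54., 334.]), 87.7, np.float64(0.1822))
floor (8165, array([ 526., -402.]), array([176., 294.]), 86.7, np.float64(0.1089))
cab (16774, array([ 508., -599.]), array([269., 343.]), 86.2, np.float64(0.1986))
433 222 [ 0.531 -0.39   0.109]
397 222 [ 0.518 -0.29   0.179]
397 152 [ 0.685 -0.295  0.189]
395 288 [ 0.378 -0.305  0.003]
435 158 [ 0.672 -0.387  0.179]
432 288 [ 0.367 -0.377  0.12 ]
380 220 [ 0.561 -0.274 -0.008]
480 220 [ 0.515 -0.478  0.2  ]
470 200 [ 0.586 -0.485  0.105]
474 250 [ 0.447 -0.461  0.196]
s 228 190 [ 0.501 -0.407  0.112]
s 253 205 [ 0.53  -0.279  0.156]
s 297 170 [ 0.227 -0.376  0.002]
s 207 240 [ 0.694 -0.293  0.153]
```

View pics/crop.png

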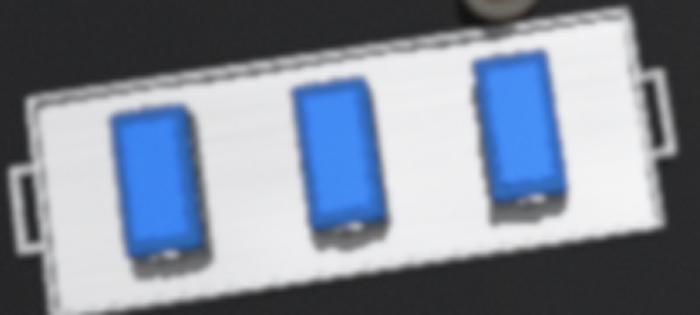

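Call:
carry_out(
  moves=[
    {"xyz": [6.85,11.62,0.6],"rotation": [0,0,-11.4],"fingers": 100},
    {"xyz": [6.85,11.62,0.6],"rotation": [0,0,-11.4],"fingers": 100},
    {"xyz": [6.85,11.62,0.6],"rotation": [0,0,-11.4],"fingers": 100},
    {"xyz": [6.85,11.62,0.6],"rotation": [0,0,-11.4],"fingers": 100},
    {"xyz": [6.85,11.62,0.6],"rotation": [0,0,-11.4],"fingers": 100},
  ],
  newtons=60,
)

```text
t: 0.72
tcp_pos: [0.3827, -0.3657, 0.2442]
tool_rot: [0.998, 0.069, 0.0, -0.001]
wrist_force: [0.4, -0.7, -0.9]
width: 0.085
```

Call:
carry_out(
  moves=[
    {"xyz": [3.67,6.21,0],"rotation": [0,0,0],"fingers": 100},
    {"xyz": [3.67,6.21,0],"rotation": [0,0,0],"fingers": 100},
    {"xyz": [3.67,6.21,0],"rotation": [0,0,0],"fingers": 100},
    {"xyz": [3.67,6.21,0],"rotation": [0,0,0],"fingers": 100},
    {"xyz": [3.67,6.21,0],"rotation": [0,0,0],"fingers": 100},
  ],
)

```text
t: 1.35
tcp_pos: [0.5412, -0.0965, 0.244]
tool_rot: [0.998, 0.069, -0.0, -0.001]
wrist_force: [1.0, -0.7, 0.2]
width: 0.0853
```

Run:
```python
from h import *
s=bot.read_state(); print(s['tcp_pos'],s['tool_rot'])
P=np.load('top.npy'); Q=P[140:310,370:600].reshape(-1,3); Q=Q[np.isfinite(Q).all(1)]
C=Q[Q[:,2]>.195]; r=cv2.minAreaRect((C[:,:2]*1000).astype(np.float32)); print(r)
a=np.radians(-93.8); ex=np.array([np.cos(a),np.sin(a)]); ey=np.array([-ex[1],ex[0]])
X=Q[:,:2]@ex; Y=Q[:,:2]@ey; Z=Q[:,2]
m=(Z>.155)&(Z<.195)
h,e=np.histogram(X[m&(abs(Y-.5)<.1)],np.arange(.2,.5,.004)); print([(round(b,3),c) for b,c in zip(e,h) if c])
m2=m&(X>.33)&(X<.44); h,e=np.histogram(Y[m2],np.arange(.3,.75,.004)); print([(round(b,3),c) for b,c in zip(e,h) if c])
f=(abs(Z-.109)<.004)&(X>.3)&(X<.5); print(np.percentile(X[f],[1,99]),np.percentile(Y[f],[1,99]))
print('cab front X',np.percentile(C[:,:2]@ex,[1,99]),np.percentile(C[:,:2]@ey,[1,99]), ex,ey)
```

```text
[ 0.54117009 -0.09648095  0.24400453] [ 9.97605535e-01  6.91478655e-02 -6.01497422e-05 -1.32897380e-03]
((514.23486328125, -506.37554931640625), (451.90460205078125, 341.3345947265625), 85.94278717041016)
[(np.float64(0.2), np.int64(86)), (np.float64(0.204), np.int64(74)), (np.float64(0.208), np.int64(37)), (np.float64(0.212), np.int64(11)), (np.float64(0.216), np.int64(7)), (np.float64(0.22), np.int64(11)), (np.float64(0.224), np.int64(12)), (np.float64(0.228), np.int64(11)), (np.float64(0.232), np.int64(12)), (np.float64(0.236), np.int64(179)), (np.float64(0.24), np.int64(164)), (np.float64(0.244), np.int64(137)), (np.float64(0.248), np.int64(144)), (np.float64(0.252), np.int64(97)), (np.float64(0.256), np.int64(143)), (np.float64(0.26), np.int64(6)), (np.float64(0.428), np.int64(76)), (np.float64(0.432), np.int64(11)), (np.float64(0.436), np.int64(12)), (np.float64(0.44), np.int64(8)), (np.float64(0.444), np.int64(6)), (np.float64(0.448), np.int64(20)), (np.float64(0.452), np.int64(9)), (np.float64(0.456), np.int64(9)), (np.float64(0.46), np.int64(11)), (np.float64(0.464), np.int6
[... 2588 characters left out ...]
.float64(0.656), np.int64(2)), (np.float64(0.66), np.int64(1)), (np.float64(0.664), np.int64(2)), (np.float64(0.668), np.int64(4)), (np.float64(0.672), np.int64(2)), (np.float64(0.676), np.int64(1)), (np.float64(0.68), np.int64(3)), (np.float64(0.684), np.int64(2)), (np.float64(0.688), np.int64(1)), (np.float64(0.692), np.int64(78)), (np.float64(0.696), np.int64(129)), (np.float64(0.7), np.int64(35)), (np.float64(0.704), np.int64(4)), (np.float64(0.708), np.int64(8)), (np.float64(0.712), np.int64(7)), (np.float64(0.716), np.int64(2))]
[0.30191503 0.45177622] [0.40658551 0.6940051 ]
cab front X [0.43243778 0.69319479] [0.37912194 0.71247451] [-0.0662739  -0.99780147] [ 0.99780147 -0.0662739 ]
```

Call:
carry_out(
  moves=[
    {"xyz": [0.5,0.83,-0.4],"rotation": [0,0,0],"fingers": 100},
    {"xyz": [0.5,0.83,-1.5],"rotation": [0,0,0],"fingers": 100},
    {"xyz": [0.5,0.83,-2.6],"rotation": [0,0,0],"fingers": 100},
    {"xyz": [0.5,0.83,-3.7],"rotation": [0,0,0],"fingers": 100},
    {"xyz": [0.5,0.83,-4.5],"rotation": [0,0,0],"fingers": 100},
  ],
)

```text
t: 1.98
tcp_pos: [0.5644, -0.0543, 0.0158]
tool_rot: [0.998, 0.069, -0.002, -0.002]
wrist_force: [-0.8, -0.3, 0.2]
width: 0.0854
```

Call:
carry_out(
  moves=[
    {"xyz": [0,0,-0.08],"rotation": [0,0,0],"fingers": 0},
    {"xyz": [0,0,-0.08],"rotation": [0,0,0],"fingers": 0},
    {"xyz": [0,0,-0.08],"rotation": [0,0,0],"fingers": 0},
    {"xyz": [0,0,-0.08],"rotation": [0,0,0],"fingers": 0},
    {"xyz": [0,0,-0.08],"rotation": [0,0,0],"fingers": 0},
  ],
  newtons=60,
)

```text
t: 2.6
tcp_pos: [0.5647, -0.0544, 0.0125]
tool_rot: [0.998, 0.069, -0.001, -0.002]
wrist_force: [-0.2, 0.6, -4.4]
width: 0.0574
```

Call:
carry_out(
  moves=[
    {"xyz": [0,0,0.6],"rotation": [0,0,0],"fingers": 0},
    {"xyz": [0,0,1.7],"rotation": [0,0,0],"fingers": 0},
    {"xyz": [0,0,2.9],"rotation": [0,0,0],"fingers": 0},
    {"xyz": [0,0,4.0],"rotation": [0,0,0],"fingers": 0},
    {"xyz": [0,0,4.6],"rotation": [0,0,0],"fingers": 0},
  ],
)

```text
t: 3.22
tcp_pos: [0.5658, -0.0546, 0.2471]
tool_rot: [0.998, 0.069, 0.002, -0.001]
wrist_force: [0.3, -0.2, -4.8]
width: 0.0573
```

Call:
carry_out(
  moves=[
    {"xyz": [0.9,0.126,0.2],"rotation": [0,0,0],"fingers": 0},
    {"xyz": [1.8,0.25,0.2],"rotation": [0,0,0],"fingers": 0},
    {"xyz": [0.9,0.126,0.2],"rotation": [0,0,0],"fingers": 0},
    {"xyz": [0,0,0.2],"rotation": [0,0,0],"fingers": 0},
    {"xyz": [0,0,0.2],"rotation": [0,0,0],"fingers": 0},
  ],
)

```text
t: 3.85
tcp_pos: [0.5627, -0.0543, 0.2552]
tool_rot: [0.998, 0.069, -0.0, -0.001]
wrist_force: [0.1, -0.3, -3.6]
width: 0.0577
```

```bash
python3 -c "
from h import *
s=bot.read_state(); print(s['t'],s['tcp_pos'],s['wrist_force'],s['ft_torque'],s['width'])"
```

```text
3.85 [ 0.5627361  -0.05430303  0.25524742] [ 0.10312331 -0.28800403 -3.62931905] [-0.01978746  0.02213563 -0.06370534] 0.05771357168673303
```

Call:
carry_out(
  moves=[
    {"xyz": [-0.9,-0.126,0],"rotation": [0,0,0],"fingers": 0},
    {"xyz": [-1.8,-0.25,0],"rotation": [0,0,0],"fingers": 0},
    {"xyz": [-0.9,-0.126,0],"rotation": [0,0,0],"fingers": 0},
    {"xyz": [0,0,0],"rotation": [0,0,0],"fingers": 0},
    {"xyz": [0,0,0],"rotation": [0,0,0],"fingers": 0},
  ],
)

```text
t: 4.47
tcp_pos: [0.565, -0.0541, 0.2553]
tool_rot: [0.998, 0.069, 0.0, -0.001]
wrist_force: [-0.3, 0.7, -5.1]
width: 0.0575
```

```bash
python3 -c "
from h import *
s=bot.read_state(); print(s['t'],s['tcp_pos'],s['wrist_force'],s['ft_torque'],s['width'])"
```

```text
4.475 [ 0.56495292 -0.05406087  0.25528567] [-0.31759403  0.69553855 -5.13139759] [-0.04372554  0.01951652  0.05572209] 0.057527197033602664
```

```bash
cat > avg.py <<'E'
from h import *
T=[];F=[]
for i in range(8):
    s=bot.read_state(); T.append(s['ft_torque']); F.append(s['wrist_force']); bot.grab_frame('wrist')
T=np.array(T); print(s['t'],s['tcp_pos'].round(4),'F',np.mean(F,0).round(2),'T',T.mean(0).round(3),'sd',T.std(0).round(3),'w',s['width'].round(4))
E
python3 avg.py
```

```text
Traceback (most recent call last):
  File "avg.py", line 5, in <module>
    T=np.array(T); print(s['t'],s['tcp_pos'].round(4),'F',np.mean(F,0).round(2),'T',T.mean(0).round(3),'sd',T.std(0).round(3),'w',s['width'].round(4))
                                                                                                                                  ^^^^^^^^^^^^^^^^
AttributeError: 'float' object has no attribute 'round'
```

Call:
carry_out(
  moves=[
    {"xyz": [0.9,0.126,0],"rotation": [0,0,0],"fingers": 0},
    {"xyz": [1.8,0.25,0],"rotation": [0,0,0],"fingers": 0},
    {"xyz": [0.9,0.126,0],"rotation": [0,0,0],"fingers": 0},
    {"xyz": [0,0,0],"rotation": [0,0,0],"fingers": 0},
    {"xyz": [0,0,0],"rotation": [0,0,0],"fingers": 0},
  ],
)

```text
t: 5.5
tcp_pos: [0.5594, -0.0543, 0.254]
tool_rot: [0.998, 0.068, -0.002, -0.002]
wrist_force: [0.0, -0.3, -4.6]
width: 0.0574
```

```bash
python3 avg.py
```

```text
Traceback (most recent call last):
  File "avg.py", line 5, in <module>
    T=np.array(T); print(s['t'],s['tcp_pos'].round(4),'F',np.mean(F,0).round(2),'T',T.mean(0).round(3),'sd',T.std(0).round(3),'w',s['width'].round(4))
                                                                                                                                  ^^^^^^^^^^^^^^^^
AttributeError: 'float' object has no attribute 'round'
```

```bash
sed -i "s/s\['width'\].round(4)/round(s['width'],4)/" avg.py; python3 avg.py
```

```text
6.25 [ 0.5624 -0.0544  0.2555] F [ 0.03  0.01 -3.98] T [-0.007  0.008  0.005] sd [0.023 0.038 0.011] w 0.0574
```

Call:
carry_out(
  moves=[
    {"xyz": [-0.9,-0.126,0],"rotation": [0,0,0],"fingers": 0},
    {"xyz": [-1.8,-0.25,0],"rotation": [0,0,0],"fingers": 0},
    {"xyz": [-0.9,-0.126,0],"rotation": [0,0,0],"fingers": 0},
    {"xyz": [0,0,0],"rotation": [0,0,0],"fingers": 0},
    {"xyz": [0,0,0],"rotation": [0,0,0],"fingers": 0},
  ],
)

```text
t: 6.92
tcp_pos: [0.5641, -0.0542, 0.2551]
tool_rot: [0.998, 0.069, -0.0, -0.001]
wrist_force: [-1.0, 0.4, -2.8]
width: 0.0573
```

```bash
python3 avg.py
```

```text
7.275 [ 0.5619 -0.0545  0.2557] F [-0.02 -0.04 -4.07] T [ 0.001 -0.    -0.02 ] sd [0.029 0.026 0.038] w 0.0575
```

Call:
carry_out(
  moves=[
    {"xyz": [0.1,-0.9,0],"rotation": [0,0,-3],"fingers": 0},
    {"xyz": [0.25,-2.1,0],"rotation": [0,0,-7],"fingers": 0},
    {"xyz": [0.4,-3.3,0],"rotation": [0,0,-11.7],"fingers": 0},
    {"xyz": [0.5,-4.5,0],"rotation": [0,0,-11.7],"fingers": 0},
    {"xyz": [0.6,-5.5,0],"rotation": [0,0,-11.7],"fingers": 0},
  ],
)

```text
t: 7.95
tcp_pos: [0.5915, -0.3319, 0.2559]
tool_rot: [0.999, -0.034, 0.0, -0.001]
wrist_force: [0.8, -0.4, -4.0]
width: 0.0569
```

```bash
cat > st.py <<'E'
from h import *
import sys
from scipy.spatial.transform import Rotation as R
s=bot.read_state(); x=R.from_quat(s['tool_rot']).as_matrix()
print(s['t'],s['tcp_pos'].round(4),'yaw',np.degrees(np.arctan2(x[1,0],x[0,0])).round(2),'zaxis',x[:,2].round(3),'F',s['wrist_force'].round(1),'w',round(s['width'],4))
if len(sys.argv)>1: print('delta units',((np.array(list(map(float,sys.argv[1:4])))-s['tcp_pos'])/.05).round(2))
E
python3 st.py .5964 -.3834 .122
```

```text
7.95 [ 0.5915 -0.3319  0.2559] yaw -3.89 zaxis [ 0.     0.002 -1.   ] F [ 0.8 -0.4 -4. ] w 0.0569
delta units [ 0.1  -1.03 -2.68]
```

Call:
carry_out(
  moves=[
    {"xyz": [0.1,-1.03,0],"rotation": [0,0,0],"fingers": 0},
    {"xyz": [0.1,-1.03,-0.4],"rotation": [0,0,0],"fingers": 0},
    {"xyz": [0.1,-1.03,-1.2],"rotation": [0,0,0],"fingers": 0},
    {"xyz": [0.1,-1.03,-2.0],"rotation": [0,0,0],"fingers": 0},
    {"xyz": [0.1,-1.03,-2.5],"rotation": [0,0,0],"fingers": 0},
  ],
)

```text
t: 8.57
tcp_pos: [0.5951, -0.3812, 0.1271]
tool_rot: [0.999, -0.034, -0.002, -0.003]
wrist_force: [-1.5, 0.1, -4.2]
width: 0.0571
```

```bash
python3 st.py .5964 -.3834 .1195
```

```text
8.575 [ 0.5951 -0.3812  0.1271] yaw -3.87 zaxis [-0.003  0.006 -1.   ] F [-1.5  0.1 -4.2] w 0.0571
delta units [ 0.03 -0.04 -0.15]
```

Call:
carry_out(
  moves=[
    {"xyz": [0.03,-0.04,-0.09],"rotation": [0,0,0],"fingers": 0},
    {"xyz": [0.03,-0.04,-0.16],"rotation": [0,0,0],"fingers": 0},
    {"xyz": [0.03,-0.04,-0.17],"rotation": [0,0,0],"fingers": 0},
    {"xyz": [0.03,-0.04,-0.17],"rotation": [0,0,0],"fingers": 0},
    {"xyz": [0.03,-0.04,-0.17],"rotation": [0,0,0],"fingers": 0},
  ],
)

```text
t: 9.2
tcp_pos: [0.597, -0.3835, 0.1197]
tool_rot: [0.999, -0.034, -0.001, -0.002]
wrist_force: [-0.2, -0.0, -4.0]
width: 0.0575
```

```bash
python3 st.py .5964 -.3834 .1195
```

```text
9.2 [ 0.597  -0.3835  0.1197] yaw -3.87 zaxis [-0.002  0.005 -1.   ] F [-0.2 -0.  -4. ] w 0.0575
delta units [-0.01  0.   -0.  ]
```

Call:
carry_out(
  moves=[
    {"xyz": [0,0,-0.03],"rotation": [0,0,0],"fingers": 0},
    {"xyz": [0,0,-0.05],"rotation": [0,0,0],"fingers": 0},
    {"xyz": [0,0,-0.05],"rotation": [0,0,0],"fingers": 0},
    {"xyz": [0,0,-0.05],"rotation": [0,0,0],"fingers": 0},
    {"xyz": [0,0,-0.05],"rotation": [0,0,0],"fingers": 0},
  ],
)

```text
t: 9.82
tcp_pos: [0.5972, -0.3837, 0.118]
tool_rot: [0.999, -0.034, -0.001, -0.002]
wrist_force: [-0.7, 0.8, 1.2]
width: 0.0575
```

Call:
carry_out(
  moves=[
    {"xyz": [0,0,0.02],"rotation": [0,0,0],"fingers": 100},
    {"xyz": [0,0,0.02],"rotation": [0,0,0],"fingers": 100},
    {"xyz": [0,0,0.02],"rotation": [0,0,0],"fingers": 100},
    {"xyz": [0,0,0.02],"rotation": [0,0,0],"fingers": 100},
    {"xyz": [0,0,0.5],"rotation": [0,0,0],"fingers": 100},
  ],
)

```text
t: 10.45
tcp_pos: [0.5958, -0.3826, 0.1401]
tool_rot: [0.999, -0.034, -0.003, -0.004]
wrist_force: [0.4, -0.3, 0.1]
width: 0.0854
```

Call:
carry_out(
  moves=[
    {"xyz": [0,0,1.0],"rotation": [0,0,0],"fingers": 100},
    {"xyz": [0,0,2.1],"rotation": [0,0,0],"fingers": 100},
    {"xyz": [-0.1,0.9,2.3],"rotation": [0,0,3],"fingers": 100},
    {"xyz": [-0.2,2.1,2.3],"rotation": [0,0,8],"fingers": 100},
    {"xyz": [-0.3,3.3,2.3],"rotation": [0,0,11.8],"fingers": 100},
  ],
)

```text
t: 11.08
tcp_pos: [0.5805, -0.2162, 0.2555]
tool_rot: [0.998, 0.07, -0.003, -0.004]
wrist_force: [0.5, 1.4, 0.2]
width: 0.0849
```

```bash
python3 st.py .546 .079 .24; python3 -c "
from h import *
d=grab('scene'); cv2.imwrite('pics/p1.png',d['pixels'])"
```

```text
11.075 [ 0.5805 -0.2162  0.2555] yaw 8.01 zaxis [-0.007  0.007 -1.   ] F [0.5 1.4 0.2] w 0.0849
delta units [-0.69  5.9  -0.31]
```

View pics/p1.png

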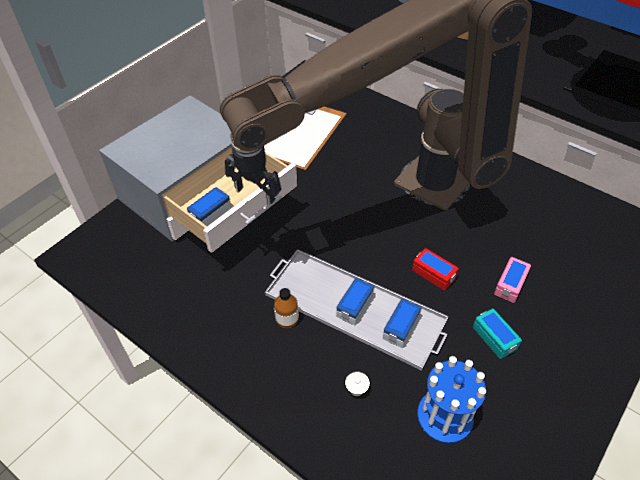

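The scene view shows case c flat in the drawer at (208,205) and the bottle undisturbed at (286,308). Next is case b at (355,300).

Call:
carry_out(
  moves=[
    {"xyz": [-0.69,5.9,-0.4],"rotation": [0,0,0],"fingers": 100},
    {"xyz": [-0.69,5.9,-0.4],"rotation": [0,0,0],"fingers": 100},
    {"xyz": [-0.69,5.9,-0.4],"rotation": [0,0,0],"fingers": 100},
    {"xyz": [-0.69,5.9,-0.4],"rotation": [0,0,0],"fingers": 100},
    {"xyz": [-0.69,5.9,-0.4],"rotation": [0,0,0],"fingers": 100},
  ],
)

```text
t: 11.75
tcp_pos: [0.545, 0.088, 0.2352]
tool_rot: [0.997, 0.073, -0.003, -0.007]
wrist_force: [0.4, 0.1, 0.7]
width: 0.0851
```

```bash
python3 st.py .546 .079 .0125
```

```text
11.75 [0.545  0.088  0.2352] yaw 8.39 zaxis [-0.008  0.013 -1.   ] F [0.4 0.1 0.7] w 0.0851
delta units [ 0.02 -0.18 -4.45]
```

Call:
carry_out(
  moves=[
    {"xyz": [0.02,-0.18,-0.5],"rotation": [-0.6,-0.4,-0.4],"fingers": 100},
    {"xyz": [0.02,-0.18,-1.5],"rotation": [-0.6,-0.4,-0.4],"fingers": 100},
    {"xyz": [0.02,-0.18,-2.6],"rotation": [-0.6,-0.4,-0.4],"fingers": 100},
    {"xyz": [0.02,-0.18,-3.7],"rotation": [-0.6,-0.4,-0.4],"fingers": 100},
    {"xyz": [0.02,-0.18,-4.4],"rotation": [-0.6,-0.4,-0.4],"fingers": 100},
  ],
)

```text
t: 12.38
tcp_pos: [0.5444, 0.079, 0.0123]
tool_rot: [0.998, 0.07, -0.002, -0.001]
wrist_force: [-0.6, 0.1, -0.8]
width: 0.0851
```

```bash
python3 st.py .546 .079 .0125
```

```text
12.375 [0.5444 0.079  0.0123] yaw 7.98 zaxis [-0.004  0.002 -1.   ] F [-0.6  0.1 -0.8] w 0.0851
delta units [0.03 0.   0.  ]
```

Call:
carry_out(
  moves=[
    {"xyz": [0,0,0],"rotation": [0,0,0],"fingers": 0},
    {"xyz": [0,0,0],"rotation": [0,0,0],"fingers": 0},
    {"xyz": [0,0,0],"rotation": [0,0,0],"fingers": 0},
    {"xyz": [0,0,0],"rotation": [0,0,0],"fingers": 0},
    {"xyz": [0,0,0],"rotation": [0,0,0],"fingers": 0},
  ],
)

```text
t: 13.0
tcp_pos: [0.5446, 0.079, 0.0129]
tool_rot: [0.998, 0.07, -0.002, -0.001]
wrist_force: [0.0, 0.1, -3.7]
width: 0.0573
```

Call:
carry_out(
  moves=[
    {"xyz": [0,0,0.6],"rotation": [0,0,0],"fingers": 0},
    {"xyz": [0,0,1.7],"rotation": [0,0,0],"fingers": 0},
    {"xyz": [0,0,2.9],"rotation": [0,0,0],"fingers": 0},
    {"xyz": [0,0,4.0],"rotation": [0,0,0],"fingers": 0},
    {"xyz": [0,0,4.6],"rotation": [0,0,0],"fingers": 0},
  ],
)

```text
t: 13.62
tcp_pos: [0.5457, 0.0791, 0.2472]
tool_rot: [0.998, 0.07, 0.001, -0.001]
wrist_force: [-0.1, 0.0, -3.5]
width: 0.0576
```

Call:
carry_out(
  moves=[
    {"xyz": [0.9,0.126,0.2],"rotation": [0,0,0],"fingers": 0},
    {"xyz": [1.8,0.25,0.2],"rotation": [0,0,0],"fingers": 0},
    {"xyz": [0.9,0.126,0.2],"rotation": [0,0,0],"fingers": 0},
    {"xyz": [0,0,0.2],"rotation": [0,0,0],"fingers": 0},
    {"xyz": [0,0,0.2],"rotation": [0,0,0],"fingers": 0},
  ],
)

```text
t: 14.25
tcp_pos: [0.5425, 0.0792, 0.2552]
tool_rot: [0.998, 0.07, -0.001, -0.001]
wrist_force: [-0.3, -0.6, -3.4]
width: 0.0573
```

```bash
python3 avg.py
```

```text
14.6 [0.5465 0.0791 0.2577] F [ 0.16 -0.34 -3.51] T [-0.002 -0.08  -0.001] sd [0.028 0.043 0.023] w 0.0573
```

Call:
carry_out(
  moves=[
    {"xyz": [-0.9,-0.126,0],"rotation": [0,0,0],"fingers": 0},
    {"xyz": [-1.8,-0.25,0],"rotation": [0,0,0],"fingers": 0},
    {"xyz": [-0.9,-0.126,0],"rotation": [0,0,0],"fingers": 0},
    {"xyz": [0,0,0],"rotation": [0,0,0],"fingers": 0},
    {"xyz": [0,0,0],"rotation": [0,0,0],"fingers": 0},
  ],
)

```text
t: 15.28
tcp_pos: [0.5485, 0.0791, 0.2572]
tool_rot: [0.998, 0.07, 0.002, -0.001]
wrist_force: [0.9, -0.3, -4.3]
width: 0.0572
```

```bash
python3 avg.py
```

```text
15.625 [0.5459 0.0791 0.2578] F [ 0.61 -0.12 -3.78] T [ 0.011 -0.061  0.005] sd [0.053 0.285 0.012] w 0.0572
```

```bash
python3 avg.py
```

```text
16.025 [0.5463 0.0791 0.2576] F [-0.19  0.03 -3.56] T [0.006 0.106 0.002] sd [0.031 0.034 0.031] w 0.0573
```

Case b rattles: the moment flips from −0.08 to +0.106 N m, while c stayed at about 0. I'll set b back in the tray, move a to the drawer, then come back for b.

Call:
carry_out(
  moves=[
    {"xyz": [0,0,-0.6],"rotation": [0,0,0],"fingers": 0},
    {"xyz": [0,0,-1.7],"rotation": [0,0,0],"fingers": 0},
    {"xyz": [0,0,-2.8],"rotation": [0,0,0],"fingers": 0},
    {"xyz": [0,0,-3.8],"rotation": [0,0,0],"fingers": 0},
    {"xyz": [0,0,-4.5],"rotation": [0,0,0],"fingers": 0},
  ],
)

```text
t: 16.7
tcp_pos: [0.5452, 0.0791, 0.0301]
tool_rot: [0.998, 0.07, 0.001, -0.001]
wrist_force: [0.4, -0.5, -3.6]
width: 0.057
```

```bash
python3 st.py .5446 .079 .012
```

```text
16.7 [0.5452 0.0791 0.0301] yaw 7.99 zaxis [ 0.001  0.002 -1.   ] F [ 0.4 -0.5 -3.6] w 0.057
delta units [-0.01 -0.   -0.36]
```

Call:
carry_out(
  moves=[
    {"xyz": [0,0,-0.2],"rotation": [0,0,0],"fingers": 0},
    {"xyz": [0,0,-0.33],"rotation": [0,0,0],"fingers": 0},
    {"xyz": [0,0,-0.36],"rotation": [0,0,0],"fingers": 0},
    {"xyz": [0,0,-0.36],"rotation": [0,0,0],"fingers": 0},
    {"xyz": [0,0,-0.36],"rotation": [0,0,0],"fingers": 0},
  ],
)

```text
t: 17.32
tcp_pos: [0.5461, 0.0791, 0.0133]
tool_rot: [0.998, 0.07, 0.002, -0.001]
wrist_force: [0.7, -0.6, -4.8]
width: 0.0572
```

Call:
carry_out(
  moves=[
    {"xyz": [0,0,-0.03],"rotation": [0,0,0],"fingers": 0},
    {"xyz": [0,0,-0.03],"rotation": [0,0,0],"fingers": 0},
    {"xyz": [0,0,-0.03],"rotation": [0,0,0],"fingers": 100},
    {"xyz": [0,0,-0.03],"rotation": [0,0,0],"fingers": 100},
    {"xyz": [0,0,-0.03],"rotation": [0,0,0],"fingers": 100},
  ],
)

```text
t: 17.95
tcp_pos: [0.5465, 0.0791, 0.0119]
tool_rot: [0.998, 0.07, 0.002, -0.001]
wrist_force: [-0.4, 0.0, 0.1]
width: 0.0852
```

Call:
carry_out(
  moves=[
    {"xyz": [0,0,0.5],"rotation": [0,0,0],"fingers": 100},
    {"xyz": [0,0,1.6],"rotation": [0,0,0],"fingers": 100},
    {"xyz": [-0.1,0.6,2.4],"rotation": [0,0,0],"fingers": 100},
    {"xyz": [-0.25,1.7,2.4],"rotation": [0,0,0],"fingers": 100},
    {"xyz": [-0.36,2.66,2.2],"rotation": [0,0,0],"fingers": 100},
  ],
)

```text
t: 18.58
tcp_pos: [0.5297, 0.2137, 0.1241]
tool_rot: [0.998, 0.069, 0.005, -0.001]
wrist_force: [0.7, -0.1, -1.7]
width: 0.0854
```

```bash
python3 st.py .528 .212 .0125
```

```text
18.575 [0.5297 0.2137 0.1241] yaw 7.95 zaxis [ 0.009  0.003 -1.   ] F [ 0.7 -0.1 -1.7] w 0.0854
delta units [-0.03 -0.03 -2.23]
```

Call:
carry_out(
  moves=[
    {"xyz": [-0.03,-0.03,-0.4],"rotation": [0,0.4,0],"fingers": 100},
    {"xyz": [-0.03,-0.03,-1.2],"rotation": [0,0.4,0],"fingers": 100},
    {"xyz": [-0.03,-0.03,-2.0],"rotation": [0,0.4,0],"fingers": 100},
    {"xyz": [-0.03,-0.03,-2.23],"rotation": [0,0.4,0],"fingers": 100},
    {"xyz": [-0.03,-0.03,-2.23],"rotation": [0,0.4,0],"fingers": 100},
  ],
)

```text
t: 19.2
tcp_pos: [0.5279, 0.2115, 0.0119]
tool_rot: [0.998, 0.069, 0.0, -0.001]
wrist_force: [0.2, -0.7, -0.4]
width: 0.0856
```

Call:
carry_out(
  moves=[
    {"xyz": [0,0,0],"rotation": [0,0,0],"fingers": 0},
    {"xyz": [0,0,0],"rotation": [0,0,0],"fingers": 0},
    {"xyz": [0,0,0],"rotation": [0,0,0],"fingers": 0},
    {"xyz": [0,0,0],"rotation": [0,0,0],"fingers": 0},
    {"xyz": [0,0,0],"rotation": [0,0,0],"fingers": 0},
  ],
)

```text
t: 19.82
tcp_pos: [0.5297, 0.2116, 0.014]
tool_rot: [0.998, 0.069, 0.002, -0.001]
wrist_force: [0.1, -1.6, 6.8]
width: 0.0579
```

Call:
carry_out(
  moves=[
    {"xyz": [0,0,0.6],"rotation": [0,0,0],"fingers": 0},
    {"xyz": [0,0,1.7],"rotation": [0,0,0],"fingers": 0},
    {"xyz": [0,0,2.9],"rotation": [0,0,0],"fingers": 0},
    {"xyz": [0,0,4.0],"rotation": [0,0,0],"fingers": 0},
    {"xyz": [0,0,4.8],"rotation": [0,0,0],"fingers": 0},
  ],
)

```text
t: 20.45
tcp_pos: [0.5293, 0.2118, 0.2559]
tool_rot: [0.998, 0.069, 0.003, -0.002]
wrist_force: [0.0, -0.3, -3.3]
width: 0.0574
```

Call:
carry_out(
  moves=[
    {"xyz": [0.9,0.126,0.1],"rotation": [0,0,0],"fingers": 0},
    {"xyz": [1.8,0.25,0.1],"rotation": [0,0,0],"fingers": 0},
    {"xyz": [0.9,0.126,0.1],"rotation": [0,0,0],"fingers": 0},
    {"xyz": [0,0,0.1],"rotation": [0,0,0],"fingers": 0},
    {"xyz": [0,0,0.1],"rotation": [0,0,0],"fingers": 0},
  ],
)

```text
t: 21.08
tcp_pos: [0.5254, 0.2117, 0.2576]
tool_rot: [0.998, 0.07, -0.001, -0.001]
wrist_force: [0.8, -0.5, -3.1]
width: 0.0575
```

```bash
python3 avg.py
```

```text
21.425 [0.53   0.2118 0.2612] F [ 0.22  0.1  -3.4 ] T [ 0.005 -0.009 -0.007] sd [0.038 0.046 0.027] w 0.0573
```

Call:
carry_out(
  moves=[
    {"xyz": [-0.9,-0.126,0],"rotation": [0,0,0],"fingers": 0},
    {"xyz": [-1.8,-0.25,0],"rotation": [0,0,0],"fingers": 0},
    {"xyz": [-0.9,-0.126,0],"rotation": [0,0,0],"fingers": 0},
    {"xyz": [0,0,0],"rotation": [0,0,0],"fingers": 0},
    {"xyz": [0,0,0],"rotation": [0,0,0],"fingers": 0},
  ],
)

```text
t: 22.1
tcp_pos: [0.5322, 0.2116, 0.2607]
tool_rot: [0.998, 0.069, 0.003, -0.002]
wrist_force: [-0.7, 0.8, -4.3]
width: 0.0575
```

```bash
python3 avg.py; python3 st.py .4467 -.3734 .255
```

```text
22.45 [0.5294 0.2119 0.2614] F [-0.28 -0.16 -3.59] T [0.005 0.013 0.014] sd [0.029 0.031 0.037] w 0.0571
22.5 [0.5295 0.2119 0.2614] yaw 7.93 zaxis [ 0.006  0.004 -1.   ] F [-0.1 -0.  -3.1] w 0.0571
delta units [ -1.66 -11.71  -0.13]
```

Call:
carry_out(
  moves=[
    {"xyz": [-0.1,-0.8,0],"rotation": [0,0,-3],"fingers": 0},
    {"xyz": [-0.3,-2.0,0],"rotation": [0,0,-6],"fingers": 0},
    {"xyz": [-0.46,-3.2,0],"rotation": [0,0,-9],"fingers": 0},
    {"xyz": [-0.63,-4.4,0],"rotation": [0,0,-11.7],"fingers": 0},
    {"xyz": [-0.8,-5.6,0],"rotation": [0,0,-11.7],"fingers": 0},
  ],
)

```text
t: 23.12
tcp_pos: [0.4888, -0.0697, 0.262]
tool_rot: [0.999, -0.033, 0.004, -0.001]
wrist_force: [0.7, -0.9, -3.3]
width: 0.057
```

Call:
carry_out(
  moves=[
    {"xyz": [-0.18,-1.2,0],"rotation": [0,0,0],"fingers": 0},
    {"xyz": [-0.35,-2.4,0],"rotation": [0,0,0],"fingers": 0},
    {"xyz": [-0.52,-3.6,0],"rotation": [0,0,0],"fingers": 0},
    {"xyz": [-0.7,-4.8,0],"rotation": [0,0,0],"fingers": 0},
    {"xyz": [-0.8,-5.6,0],"rotation": [0,0,0],"fingers": 0},
  ],
)

```text
t: 23.75
tcp_pos: [0.4478, -0.3521, 0.2624]
tool_rot: [0.999, -0.034, 0.005, -0.001]
wrist_force: [1.0, 0.0, -3.6]
width: 0.0578
```

```bash
python3 st.py .4467 -.3734 .122
python3 - <<'E'
from h import *
d=grab('top','p2.png'); P=cloud(d)
a=np.radians(-93.8); ex=np.array([np.cos(a),np.sin(a)]); ey=np.array([-ex[1],ex[0]])
b,g,r=[d['pixels'][...,i].astype(int) for i in range(3)]
m=(b>140)&(r<110)&(abs(P[...,2]-.16)<.012)&(P[...,1]<-.2)
Q=P[m][:,:2]; rr=cv2.minAreaRect((Q*1000).astype(np.float32)); print(m.sum(),rr, 'X',Q@ex@[1]*0 if 0 else (np.array(rr[0])@ex, np.array(rr[0])@ey))
E
```

```text
23.75 [ 0.4478 -0.3521  0.2624] yaw -3.86 zaxis [ 0.009  0.001 -1.   ] F [ 1.   0.  -3.6] w 0.0578
delta units [-0.02 -0.43 -2.81]
809 ((601.0740966796875, -382.3548889160156), (54.35911560058594, 105.67675018310547), 86.02217864990234) X (np.float64(341.6787447526744), np.float64(625.0927660447829))
```

View pics/p2.png

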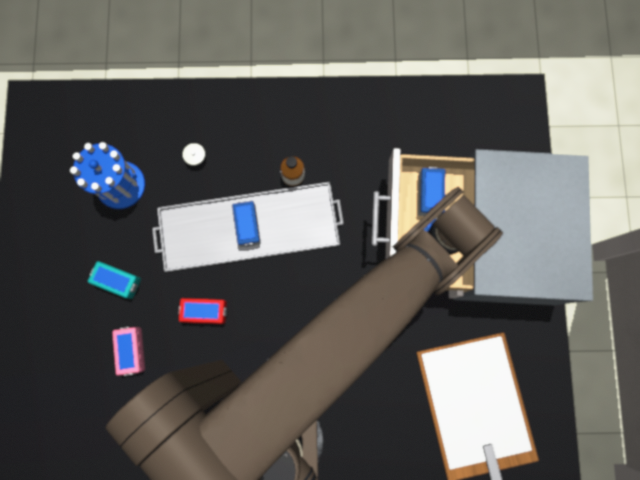

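The top view shows c in the drawer at (432,190), drawer not shifted, b alone in the tray at (246,225), and all bystanders unmoved. The arm covers the other drawer slot, so I'll lower a there.

Call:
carry_out(
  moves=[
    {"xyz": [-0.02,-0.43,0],"rotation": [0,0.4,0],"fingers": 0},
    {"xyz": [-0.02,-0.43,-0.4],"rotation": [0,0.4,0],"fingers": 0},
    {"xyz": [-0.02,-0.43,-1.3],"rotation": [0,0.4,0],"fingers": 0},
    {"xyz": [-0.02,-0.43,-2.1],"rotation": [0,0.4,0],"fingers": 0},
    {"xyz": [-0.02,-0.43,-2.7],"rotation": [0,0.4,0],"fingers": 0},
  ],
)

```text
t: 24.42
tcp_pos: [0.4452, -0.3756, 0.1243]
tool_rot: [0.999, -0.034, -0.0, 0.0]
wrist_force: [-0.2, -0.1, -2.9]
width: 0.0574
```

```bash
python3 st.py .4467 -.3734 .120
```

```text
24.425 [ 0.4452 -0.3756  0.1243] yaw -3.95 zaxis [-0.001 -0.001 -1.   ] F [-0.2 -0.1 -2.9] w 0.0574
delta units [ 0.03  0.04 -0.09]
```

Call:
carry_out(
  moves=[
    {"xyz": [0,0,-0.05],"rotation": [0,0,0],"fingers": 0},
    {"xyz": [0,0,-0.09],"rotation": [0,0,0],"fingers": 0},
    {"xyz": [0,0,-0.1],"rotation": [0,0,0],"fingers": 0},
    {"xyz": [0,0,-0.1],"rotation": [0,0,0],"fingers": 0},
    {"xyz": [0,0,-0.1],"rotation": [0,0,0],"fingers": 0},
  ],
)

```text
t: 25.05
tcp_pos: [0.445, -0.3758, 0.121]
tool_rot: [0.999, -0.034, -0.001, 0.001]
wrist_force: [-3.8, 2.5, 5.6]
width: 0.0571
```

Call:
carry_out(
  moves=[
    {"xyz": [0,0,0],"rotation": [0,0,0],"fingers": 100},
    {"xyz": [0,0,0],"rotation": [0,0,0],"fingers": 100},
    {"xyz": [0,0,0],"rotation": [0,0,0],"fingers": 100},
    {"xyz": [0,0,0],"rotation": [0,0,0],"fingers": 100},
    {"xyz": [0,0,0.5],"rotation": [0,0,0],"fingers": 100},
  ],
)

```text
t: 25.68
tcp_pos: [0.4439, -0.3744, 0.1435]
tool_rot: [0.999, -0.034, -0.002, -0.001]
wrist_force: [0.1, -0.2, -0.6]
width: 0.0854
```

Call:
carry_out(
  moves=[
    {"xyz": [0,0,1.0],"rotation": [0,0,0],"fingers": 100},
    {"xyz": [0,0,2.1],"rotation": [0,0,0],"fingers": 100},
    {"xyz": [0.2,0.9,2.4],"rotation": [0,0,3],"fingers": 100},
    {"xyz": [0.4,2.1,2.4],"rotation": [0,0,8],"fingers": 100},
    {"xyz": [0.6,3.3,2.4],"rotation": [0,0,11.8],"fingers": 100},
  ],
)

```text
t: 26.3
tcp_pos: [0.4741, -0.208, 0.2639]
tool_rot: [0.998, 0.069, -0.002, -0.001]
wrist_force: [1.1, 0.4, -1.0]
width: 0.0851
```

```bash
python3 st.py .546 .0785 .24
```

```text
26.3 [ 0.4741 -0.208   0.2639] yaw 7.95 zaxis [-0.004  0.002 -1.   ] F [ 1.1  0.4 -1. ] w 0.0851
delta units [ 1.44  5.73 -0.48]
```

Call:
carry_out(
  moves=[
    {"xyz": [1.44,5.73,-0.48],"rotation": [0,0,0],"fingers": 100},
    {"xyz": [1.44,5.73,-0.48],"rotation": [0,0,0],"fingers": 100},
    {"xyz": [1.44,5.73,-0.48],"rotation": [0,0,0],"fingers": 100},
    {"xyz": [1.44,5.73,-0.48],"rotation": [0,0,0],"fingers": 100},
    {"xyz": [1.44,5.73,-0.48],"rotation": [0,0,0],"fingers": 100},
  ],
)

```text
t: 26.92
tcp_pos: [0.5462, 0.0811, 0.2397]
tool_rot: [0.998, 0.07, -0.002, -0.001]
wrist_force: [1.0, -0.1, 0.3]
width: 0.0854
```

```bash
python3 st.py .546 .0785 .0125
```

```text
26.925 [0.5462 0.0811 0.2397] yaw 8.04 zaxis [-0.004  0.002 -1.   ] F [ 1.  -0.1  0.3] w 0.0854
delta units [-0.   -0.05 -4.54]
```

Call:
carry_out(
  moves=[
    {"xyz": [0,-0.05,-0.6],"rotation": [0,0,0],"fingers": 100},
    {"xyz": [0,-0.05,-1.7],"rotation": [0,0,0],"fingers": 100},
    {"xyz": [0,-0.05,-2.8],"rotation": [0,0,0],"fingers": 100},
    {"xyz": [0,-0.05,-3.9],"rotation": [0,0,0],"fingers": 100},
    {"xyz": [0,-0.05,-4.5],"rotation": [0,0,0],"fingers": 100},
  ],
)

```text
t: 27.55
tcp_pos: [0.544, 0.0787, 0.0112]
tool_rot: [0.998, 0.07, -0.004, -0.001]
wrist_force: [0.0, -0.1, 0.2]
width: 0.0855
```

Call:
carry_out(
  moves=[
    {"xyz": [0,0,0],"rotation": [0,0,0],"fingers": 0},
    {"xyz": [0,0,0],"rotation": [0,0,0],"fingers": 0},
    {"xyz": [0,0,0],"rotation": [0,0,0],"fingers": 0},
    {"xyz": [0,0,0],"rotation": [0,0,0],"fingers": 0},
    {"xyz": [0,0,0],"rotation": [0,0,0],"fingers": 0},
  ],
)

```text
t: 28.18
tcp_pos: [0.5441, 0.0787, 0.0116]
tool_rot: [0.998, 0.07, -0.004, -0.001]
wrist_force: [-0.5, -0.3, -3.0]
width: 0.0573
```

Call:
carry_out(
  moves=[
    {"xyz": [0,0,0.6],"rotation": [0,0,0],"fingers": 0},
    {"xyz": [0,0,1.7],"rotation": [0,0,0],"fingers": 0},
    {"xyz": [0,0,2.9],"rotation": [0,0,0],"fingers": 0},
    {"xyz": [0,0,4.0],"rotation": [0,0,0],"fingers": 0},
    {"xyz": [0,0,5.0],"rotation": [0,0,0],"fingers": 0},
  ],
)

```text
t: 28.8
tcp_pos: [0.5438, 0.0787, 0.2639]
tool_rot: [0.998, 0.07, -0.003, -0.001]
wrist_force: [1.6, 0.7, -4.1]
width: 0.0575
```

Call:
carry_out(
  moves=[
    {"xyz": [0.9,0.126,0.2],"rotation": [0,0,0],"fingers": 0},
    {"xyz": [1.8,0.25,0.2],"rotation": [0,0,0],"fingers": 0},
    {"xyz": [0.9,0.126,0.2],"rotation": [0,0,0],"fingers": 0},
    {"xyz": [0,0,0.2],"rotation": [0,0,0],"fingers": 0},
    {"xyz": [0,0,0.2],"rotation": [0,0,0],"fingers": 0},
  ],
)

```text
t: 29.42
tcp_pos: [0.5408, 0.0788, 0.2721]
tool_rot: [0.998, 0.07, -0.005, -0.001]
wrist_force: [0.1, -0.1, -3.7]
width: 0.0573
```

```bash
python3 avg.py;python3 st.py .61 .03 .28
```

```text
29.775 [0.5446 0.0787 0.2744] F [-0.49 -0.12 -3.36] T [-0.022  0.098  0.002] sd [0.088 0.362 0.027] w 0.057
29.825 [0.5445 0.0787 0.2743] yaw 8.04 zaxis [-0.006  0.002 -1.   ] F [ 0.4 -0.3 -4.5] w 0.0571
delta units [ 1.31 -0.97  0.11]
```

Jolts again (torque sd 0.36), so b is confirmed as the rattling case. Moving to the hand-over pose.

Call:
carry_out(
  moves=[
    {"xyz": [0.3,-0.2,0.1],"rotation": [0,-0.3,0],"fingers": 0},
    {"xyz": [0.7,-0.5,0.1],"rotation": [0,-0.3,0],"fingers": 0},
    {"xyz": [1.1,-0.8,0.1],"rotation": [0,-0.3,0],"fingers": 0},
    {"xyz": [1.3,-1.0,0.1],"rotation": [0,-0.3,0],"fingers": 0},
    {"xyz": [1.3,-1.0,0.1],"rotation": [0,-0.3,0],"fingers": 0},
  ],
)

```text
t: 30.45
tcp_pos: [0.6102, 0.0277, 0.2791]
tool_rot: [0.998, 0.069, -0.0, -0.001]
wrist_force: [-0.3, -0.1, -3.9]
width: 0.0575
```

Call:
carry_out(
  moves=[
    {"xyz": [0,0,0],"rotation": [0,0,0],"fingers": 0},
    {"xyz": [0,0,0],"rotation": [0,0,0],"fingers": 0},
    {"xyz": [0,0,0],"rotation": [0,0,0],"fingers": 0},
    {"xyz": [0,0,0],"rotation": [0,0,0],"fingers": 0},
    {"xyz": [0,0,0],"rotation": [0,0,0],"fingers": 0},
  ],
)

```text
t: 31.08
tcp_pos: [0.6101, 0.0278, 0.2792]
tool_rot: [0.998, 0.069, -0.0, -0.001]
wrist_force: [-0.2, 0.8, -2.9]
width: 0.0573
```

```bash
python3 avg.py; python3 st.py
python3 - <<'E'
from h import *
grab('scene','p3.png'); d=grab('top'); P=cloud(d)
a=np.radians(-93.8); ex=np.array([np.cos(a),np.sin(a)]); ey=np.array([-ex[1],ex[0]])
b,g,r=[d['pixels'][...,i].astype(int) for i in range(3)]
m=((b>140)&(r<110)&(abs(P[...,2]-.16)<.012)&(P[...,1]<-.2)).astype(np.uint8)
n,l=cv2.connectedComponents(m)
for k in range(1,n):
    q=P[l==k]
    if len(q)>100:
        rr=cv2.minAreaRect((q[:,:2]*1000).astype(np.float32)); c=np.array(rr[0])/1000
        print('drawer frame',(c@ex-.338).round(3),(c@ey-.5455).round(3),'size',np.round(rr[1]),'top z',np.percentile(q[:,2],[5,50,95]).round(3))
for nm,(u0,u1,v0,v1) in dict(bottle=(270,315,150,195),cruc=(175,215,140,175),car=(60,150,130,215)).items():
    Q=P[v0:v1,u0:u1].reshape(-1,3); Q=Q[Q[:,2]>.02]; print(nm,cv2.minAreaRect((Q[:,:2]*1000).astype(np.float32))[0])
E
```

```text
31.425 [0.6102 0.0277 0.279 ] F [ 0.33 -0.08 -3.87] T [ 0.01  -0.022  0.009] sd [0.02  0.042 0.033] w 0.0567
31.475 [0.6102 0.0277 0.279 ] yaw 7.96 zaxis [-0.001  0.002 -1.   ] F [-0.2  0.1 -2.5] w 0.0574
drawer frame 0.005 0.078 size [ 55. 109.] top z [0.155 0.159 0.163]
drawer frame 0.005 -0.078 size [ 53. 108.] top z [0.155 0.159 0.163]
bottle (632.5222778320312, -20.88146209716797)
cruc (643.1661987304688, 148.81129455566406)
car (665.332275390625, 422.82861328125)
```

View pics/p3.png

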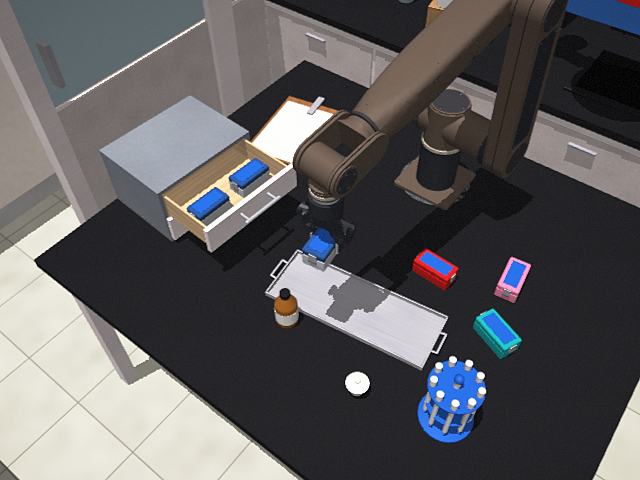

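The scene view shows both quiet cases flat in the drawer at (208,205) and (249,175), and b held level over the tray at (320,248). The bottle (286,308), crucible (357,384) and carousel (447,400) are at the same pixels as at the start.

```bash
python3 -c "
from station import bot
print(bot.finish_job())"
```

```text
the job is handed in; nothing more can be done
None
```

The job is handed in at about 31.5 s of the 72 s allowed. The middle case (b) is the one that rattles; I finished holding it, and cases a and c are in the drawer. `finish_job` gives no verdict.

- **Finding the rattle:** All three cases were lifted and shaken along their length. In b the end moment flipped from −0.08 to +0.106 N m between strokes, with clear jolts both times I shook it. In a and c it stayed within about 0.015 N m.
- **Quiet cases:** Both were set down by contact and lie flat, about (5, ±78) mm from the `drawer_floor` point in the drawer's x and y. Their lids are at z ≈ 0.159 m, and the drawer did not shift.
- **Held case:** The tool is at (0.610, 0.028, 0.279) m, upright to about 0.1° and still, with a 57 mm opening at 60 N grip.

**Checks that disagreed:**
- **Bottle and crucible:** The last top-view position check on these two came out wrong, probably because the arm blocked part of the view. The scene picture shows both where they started. The carousel's position agreed to about 1 mm.
- **Ball in the held case:** The last moment reading on b was about −0.02 N m, so the ball seems to be resting near the middle rather than at an end.

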